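Load and clamp a checkweigher test pack

TASK

Make up the checkweigher test pack in the slotted barrel: lay the smaller of the two blue pucks flat on the barrel's floor, then set the orange jacketed weight on top of it with its knob up. Last, drop the aluminium retaining ring in over them and screw it clockwise until it has drawn well down and clamps the stack hard against the sprung floor; let go and leave everything else where it is.

Things in the scene. Friction and masses are not known exactly. Their poses are not given: they have to be found in the camera images.
- barrel: Fixed upright aluminium barrel, open on top, bolted to the table; origin at the centre of its underside, z up. Flange 100 mm across, 6 mm thick; barrel 77 mm outside, top 61 to 67 mm high, bore 55 mm (56 mm between the ledges). Loaded in order on the unpressed floor, the puck spans 20 to 36 mm height, the weight's disc 36 to 52 mm, and the ring's underside rests at 52 mm.
- slot (a point): Middle of one of the barrel's two opposite slots, on its +y side at 33 mm from its axis and 40 mm height, axes as the barrel's; the other is on its -y side. Open at the top and down to the flange, each 72 degrees (33 mm at the bore) wide: room for gripper fingers and entry for the ring's lugs.
- ledge (a point): On the thread ramp, the underside of an inward ledge (28 to 34 mm from the axis) at the barrel's mouth. A ledge runs clockwise (from above) from each slot, 36 to 98 degrees past its centre; its underside falls from 59 to 53 mm height. A solid stop follows: a ring entered at a slot's centre turns 80 degrees. After 42 degrees the ramp draws it down, 5.5 mm per radian; the hand must follow it down.
- pad (a joint): The barrel's sprung floor, a steel disc 52 mm across: how far it is pressed down, 0 (its top 20 mm above the table) to 0.006 m. Spring with 6 N preload plus 1.5 N per mm: the loaded stack alone does not move it. The ring turned to its stop presses it 3 to 4 mm.
- puck: The smaller blue polyethylene puck, a plain disc 50 mm in diameter and 16 mm thick, about 30 g, starting on edge in one of the two bays of the rack (either one). Origin at the disc's centre; the disc's axis is its y axis.
- weight: Steel weight with an orange rubber jacket, standing on the table, about 250 g: disc 50 mm in diameter and 16 mm high, on top a steel knob on its axis from 16 to 36 mm height: stem 11 mm in diameter, head (24 to 36 mm) 13 mm. Origin at the centre of the underside, z up to the knob.
- ring: Aluminium bayonet retaining ring standing on the table, handle up, about 120 g. Origin at the centre of the underside, z up. Annulus 49 mm outside, 28 mm bore, 8 mm high; two lugs on its +x and -x sides, 15.5 mm wide (11 mm at the tip), 5 mm high, flush with the underside, reaching 32 mm from the axis.
- handle (a point): Centre of the ring's bridge handle, 34 mm above the ring's underside, axes as the ring's: a bar along x, 48 mm long, 18 mm wide, 12 mm high, on two posts 15 to 23 mm from the axis; the weight's knob fits below it.
- rack: Fixed steel rack; origin at the centre of its underside. Base 60 mm (x) by 110 mm (y). Bays at y = +30 and -30 mm, each holding a puck on edge, its axis along the rack's y, between two plates with tops 26 mm above the table. The pucks stand on two rods; the small one's centre is 34 mm high, its top 59 mm.
- big_puck: Bystander: the larger blue puck, 64 mm in diameter and 16 mm thick, on edge in the rack's other bay, its top 74 mm above the table; too large for the barrel. Origin at the disc's centre, axis y.
- canister: Bystander: sealed grey tin test canister, 72 mm in diameter, 110 mm high, standing on the table; origin at the centre of the underside.
- spanner: Bystander: zinc-plated spanner, 170 mm long, lying flat on the table along its x axis.

How it is judged:
By the outcome, as a careful person would: the job done as asked, in the order asked, and still so for the second after the job is handed in, with the robot touching nothing.
It also fails if it takes over 72 s, if anything falls off the work surface, if the arm or the gripper's body presses on something with over 40 N, if the wrist force passes 120 N, or if a joint passes its speed limit or range.

ROBOT

A 6-joint arm with a two-finger parallel gripper is mounted at the origin on the work surface. World frame = base frame: x ahead of the robot, y to its left, z up, the work surface at z = 0. Lengths are in mm, angles in rad, forces in N, time in s.
With the tool pointing down it reaches from about 275 to 1000 mm from the base axis. Payload 8.4 kg.
Tool frame: the origin (TCP) lies midway between the tips of the shut fingers; the grasp point (between the pads) lies 19 mm behind it; z points along the fingers, y is the line along which they close (so a half turn about z gives the same grasp; the last joint's range is limited). The gripper opens to 85 mm and grips with 20 to 120 N. Pads are 22 mm wide; open, the fingers measure 114 mm over their backs; the gripper's body (76 mm by 85 mm) begins 54 mm behind the grasp point. The pads swing forward as they close: fully open they stand 13 mm farther back than shut.
Start: joints at [-0.002, 0.353, 1.633, -0, 1.155, -0.002], TCP at [625.002, -0, 194.081] pointing down, gripper open.
Joint ranges: [-2.63, 2.63], [-0.92, 2.1], [0.06, 2.66], [-1.3, 4.44], [0, 2.69], [-3.02, 3.02]. Speed limits (rad/s): [2.22, 2.22, 2.79, 3.14, 3.14, 3.14].

INTERFACE

Orientations are given as [roll, pitch, yaw] about the fixed x, y, z axes, in that order (R = Rz(yaw) Ry(pitch) Rx(roll)).
In Python, from rig import r gives the robot as it stands.
- The arm moves only by the shell command python3 -m inch 'ROWS' [OPENING] [FORCE]. ROWS is JSON, a list that holds one entry, the list of rows, each a list of 6 numbers: the shift along the tool's x, y, z scaled (see below), then the turn, a rotation vector about the tool's x, y, z scaled (see below). In form: [[[tx, ty, tz, wx, wy, wz], ...]]. A call has 1 to 8 rows; each row is the pose to reach, as a shift and turn from the pose commanded when the call began, along the tool's axes at that moment, turning the shorter way round; what a row does not reach only later rows make up. The controller multiplies each number of a shift by 20 cm and each number of a turn by pi rad. A row lasts 1/12 s, in which the tool goes at most 41.7 mm and 7.16 degrees, less where a joint would pass 70% of its speed; a pose out of reach is approached as far as the arm can. A call with a number of a shift or a turn outside -1 to 1 is refused whole. A call with a gripper value outside its range is refused whole. OPENING is the gripper's target within -1 to 1 (fully open at 1, half-way at 0, shut at -1), set as the call begins (- or left out, the last holds). The fingers move at their own pace and stop on an object; FORCE is the grip in N (left out, the last holds). Time passes only in rows, so rows that repeat a pose let the fingers close. It gives the time, the measured TCP pose, the force, the opening and the grip force at its end, in the units of the state.
- r.sense(): the state, without advancing time (a new reading comes with each control period).
- r.grab_frame(name): name is "scene" or "side" or "wrist"; returns the picture (384x512x3 uint8, red, green, blue); there is no depth.
- r.camera_info(name): a dict with "K" (3x3 intrinsics, pixels), "distortion" ([k1, k2, p1, p2, k3] as OpenCV has them; the pictures are not rectified), "rvec" (rotation vector, rad) and "tvec" (3), from world to camera coordinates, as OpenCV has them; the wrist camera has in their place "mount" (4x4, takes a point from camera to tool coordinates, whose origin is the TCP and whose axes are the flange's). Camera axes: x right, y down, z forward; pixel columns grow to the right and rows downward; lengths in mm; the calibration is good to about 2 mm. A picture is of the moment at which its call begins: read the wrist's pose just before it. camera_info takes no time and is no camera call.
- r.sign_off(): hands the job in; it is judged then, once.
The state is a dict: "clock": time; "qpos": joint angles; "qvel": joint speeds; "joint_efforts": joint torques, N m; "eef_pos": TCP position; "tcp_rot": TCP orientation; "contact_force": force on the tool from outside, world axes, zero at the start; "wrist_torque": the same for the moment, N m; "opening": opening from 0.0 (shut) to 1.0 (fully open); "grasp_force": force on a finger pad.
Only numpy, scipy, OpenCV 4.12 (cv2) and the standard library are available. Lean on these libraries where they do the work, as an engineer would, in place of code of your own. Each camera call takes 0.05 s, during which the arm holds its last target. There are 200 camera calls.

## Working session

There is one attempt and no reset: what is moved stays moved. The work goes in short steps, Python scripts to look and compute and a shell command to move; the robot and the scene stay as the last step left them, time stands still between calls to the robot, and variables do not carry over. Pictures are saved under pics/ and viewed, at most 10 in all, crops included, and the job is handed in when it is done.

```bash
mkdir -p pics; ls
python3 - <<'E'
from rig import r
import cv2,numpy as np
a=r.grab_frame("scene");b=r.grab_frame("side");c=r.grab_frame("wrist")
for n,i in zip("scene side wrist".split(),(a,b,c)): cv2.imwrite(f"pics/{n}0.png",i[:,:,::-1])
cv2.imwrite("pics/s0x.png",cv2.resize(a[:,:,::-1],(800,600)))
cv2.imwrite("pics/d0x.png",cv2.resize(b[:,:,::-1],(800,600)))
np.set_printoptions(precision=3,suppress=True)
for n in ("scene","side","wrist"):print(n,r.camera_info(n))
print(r.sense())
E
```

```text
pics
scene {'K': array([[441.95 ,   0.   , 255.688],
       [  0.   , 441.95 , 188.02 ],
       [  0.   ,   0.   ,   1.   ]]), 'distortion': array([0.046, 0.   , 0.   , 0.   , 0.   ]), 'rvec': array([ 0.886,  2.541, -1.072]), 'tvec': array([ 463.994, -185.862, 1259.549])}
side {'K': array([[367.129,   0.   , 258.939],
       [  0.   , 367.129, 187.654],
       [  0.   ,   0.   ,   1.   ]]), 'distortion': array([-0.053,  0.   ,  0.   ,  0.   ,  0.   ]), 'rvec': array([ 2.113, -0.293,  0.139]), 'tvec': array([-574.48 ,  130.061,  748.882])}
wrist {'K': array([[284.942,   0.   , 251.147],
       [  0.   , 284.942, 186.243],
       [  0.   ,   0.   ,   1.   ]]), 'distortion': array([-0.031,  0.   ,  0.   ,  0.   ,  0.   ]), 'mount': array([[   0.   ,   -0.965,   -0.261,   66.599],
       [   1.   ,    0.   ,    0.   ,    0.232],
       [  -0.   ,   -0.261,    0.965, -180.057],
       [   0.   ,    0.   ,    0.   ,    1.   ]])}
{'clock': 0.15, 'qpos': array([-0.002,  0.354,  1.634, -0.   ,  1.155, -0.002]), 'qvel': array([ 0.002, -0.003, -0.002,  0.002, -0.001,  0.002]), 'joint_efforts': array([ -0.001, -60.564, -34.234,  -0.   ,   0.006,  -0.   ]), 'eef_pos': array([624.595,  -0.004, 193.518]), 'tcp_rot': array([-3.14 , -0.   ,  1.571]), 'contact_force': array([-0.647,  0.087, -0.279]), 'wrist_torque': array([0.001, 0.033, 0.01 ]), 'grasp_force': 0.0, 'opening': 0.9956577904491379}
```

View pics/s0x.png

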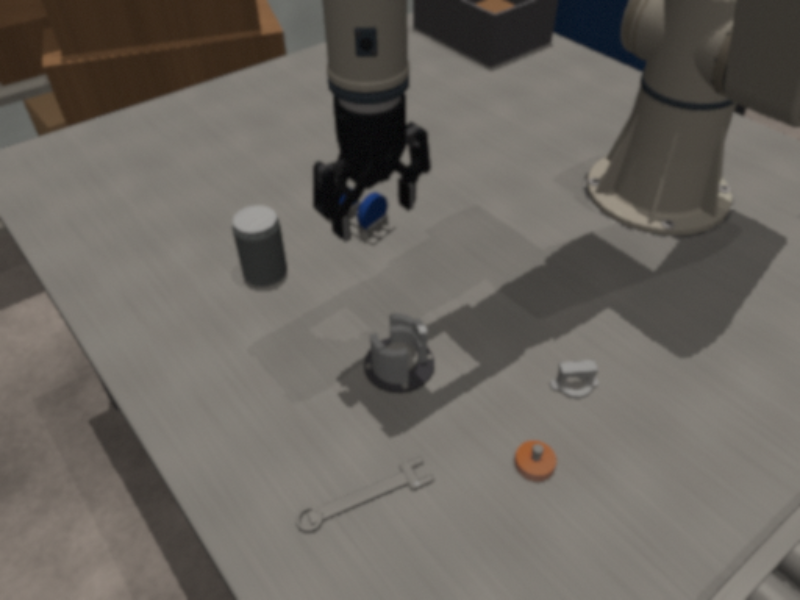

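View pics/d0x.png

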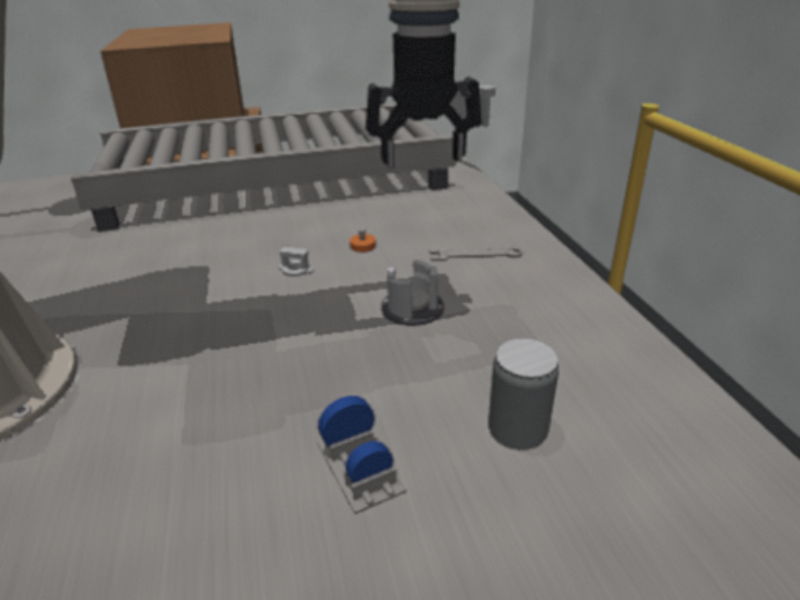

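The scene view shows the barrel at (399,360), ring (576,378), weight (536,460), spanner (365,495) and canister (260,245). The side view shows the big puck at (347,420) in the far bay and the small puck at (370,460) in the near bay.

```bash
cat > h.py <<'E'
from rig import r
import cv2,numpy as np
from scipy.spatial.transform import Rotation as Ro
np.set_printoptions(precision=2,suppress=True)
def ray(name,px,pose=None):
    i=r.camera_info(name); px=np.array(px,float).reshape(-1,1,2)
    u=cv2.undistortPoints(px,i["K"],i["distortion"]).reshape(-1,2)
    d=np.c_[u,np.ones(len(u))]
    if name=="wrist":
        s=pose; R=Ro.from_euler("xyz",s["tcp_rot"]).as_matrix(); M=i["mount"]
        return R@M[:3,3]+s["eef_pos"], d@(R@M[:3,:3]).T
    R=cv2.Rodrigues(np.array(i["rvec"]))[0]
    return -R.T@i["tvec"], d@R
def plane(name,px,z,pose=None):
    o,d=ray(name,px,pose); return o+d*((z-o[2])/d[:,2])[:,None]
def proj(name,P,pose):
    i=r.camera_info(name);R=Ro.from_euler("xyz",pose["tcp_rot"]).as_matrix(); M=i["mount"]
    Rc=R@M[:3,:3]; o=R@M[:3,3]+pose["eef_pos"]
    return cv2.projectPoints(np.array(P,float),cv2.Rodrigues(Rc.T)[0],-Rc.T@o,i["K"],i["distortion"])[0].reshape(-1,2)
def shot(tag):
    s=r.sense(); a=r.grab_frame("wrist"); np.save(f"pics/{tag}.npy",np.r_[s["eef_pos"],s["tcp_rot"]])
    cv2.imwrite(f"pics/{tag}.png",a[:,:,::-1]); cv2.imwrite(f"pics/{tag}_x.png",cv2.resize(a[:,:,::-1],(800,600),interpolation=cv2.INTER_CUBIC)); return s,a
def blob(a,kind,name="",minA=20):
    h=cv2.cvtColor(a,cv2.COLOR_RGB2HSV)
    m=cv2.inRange(h,(100,120,40),(130,255,255)) if kind=="blue" else cv2.inRange(h,(2,140,80),(18,255,255))
    c,_=cv2.findContours(m,cv2.RETR_EXTERNAL,cv2.CHAIN_APPROX_NONE)
    return [x for x in sorted(c,key=cv2.contourArea,reverse=True) if cv2.contourArea(x)>minA]
def goto(p,yaw=None):
    """rows numbers for a shift to world p and turn to tool-down yaw, from commanded (approx measured)"""
    s=r.sense(); R=Ro.from_euler("xyz",s["tcp_rot"]); t=R.inv().apply(np.array(p)-s["eef_pos"])/200
    w=np.zeros(3)
    if yaw is not None: w=(R.inv()*Ro.from_euler("xyz",[np.pi,0,yaw])).as_rotvec()/np.pi
    return np.r_[t,w].round(4)
E
python3 - <<'E'
from h import *
k=1/1.5625
for nm,c,px,z in [("barrel","scene",(399,362),6),("ring","scene",(576,385),0),("weight","scene",(536,465),8),("can","scene",(256,218),110),
 ("barrel","side",(413,306),6),("ring","side",(295,268),0),("weight","side",(362,243),8),("big","side",(347,420),42),("small","side",(370,460),34),
 ("can","side",(527,357),110),("spA","scene",(312,520),2),("spB","scene",(425,472),2),("rackNear","side",(378,500),5),("rackcorner","side",(405,489),4),("rackcornerL","side",(355,510),4)]:
    print(nm,c,plane(c,np.array(px)*k,z)[0])
E
```

```text
barrel scene [614.56  29.51   6.  ]
ring scene [447.8  208.43   0.  ]
weight scene [585.48 264.06   8.  ]
can scene [ 661.44 -256.37  110.  ]
barrel side [615.03  20.86   6.  ]
ring side [450.72 207.86   0.  ]
weight side [581.8  252.44   8.  ]
big side [ 466.38 -232.58   42.  ]
small side [ 479.76 -288.95   34.  ]
can side [ 662.57 -263.18  110.  ]
spA scene [838.51 150.53   2.  ]
spB scene [695.74 184.37   2.  ]
rackNear side [ 480.3  -318.09    5.  ]
rackcorner side [ 511.03 -311.48    4.  ]
rackcornerL side [ 455.06 -322.94    4.  ]
```

Run:
```python
import cv2;a=cv2.imread("pics/wrist0.png");cv2.imwrite("pics/w0x.png",cv2.resize(a,(800,600),interpolation=cv2.INTER_CUBIC))
```

```text
(no output)
```

View pics/w0x.png

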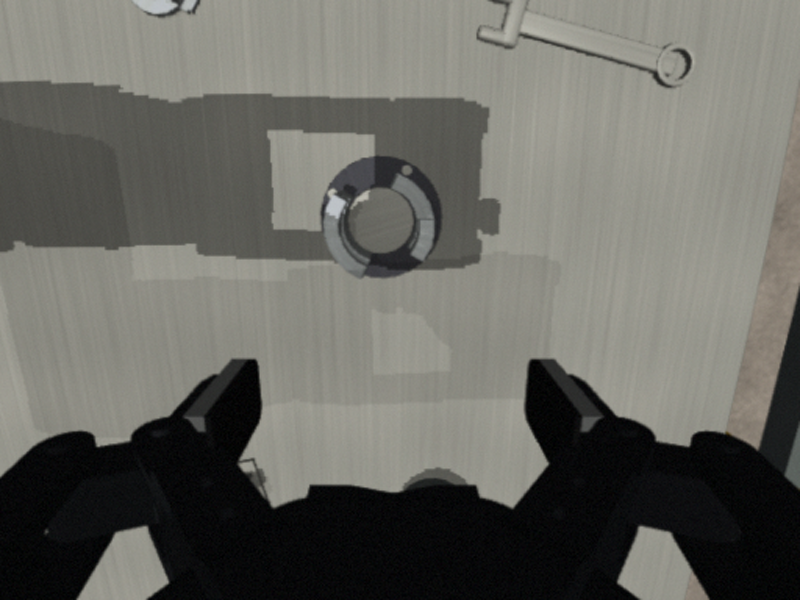

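The barrel is at about (381,217) with its slots roughly up and down, turned some 10°. The puck comes first, so I'm moving above the rack for a close look.

```bash
python3 -m inch '[[[-0.82,-0.34,0,0,0,0],[-0.82,-0.34,0,0,0,0],[-0.82,-0.34,0,0,0,0],[-0.82,-0.34,0,0,0,0],[-0.82,-0.34,0,0,0,0]]]' 1 30
python3 -m inch '[[[-0.82,-0.34,0.1,0,0,-0.07],[-0.82,-0.34,0.1,0,0,-0.07],[-0.82,-0.34,0.1,0,0,-0.07],[-0.82,-0.34,0.1,0,0,-0.07],[-0.82,-0.34,0.1,0,0,-0.07],[-0.82,-0.34,0.1,0,0,-0.07],[-0.82,-0.34,0.1,0,0,-0.07]]]'
python3 - <<'E'
from h import *
s,a=shot("rack1"); print(s["eef_pos"],s["tcp_rot"],s["qpos"])
for c in blob(a,"blue"):
    print(cv2.contourArea(c),cv2.minAreaRect(c))
    box=cv2.boxPoints(cv2.minAreaRect(c)); print(box, plane("wrist",box,59,s)[:,:2],plane("wrist",box,74,s)[:,:2])
E
```

```text
clock: 0.57
eef_pos: [554.5, -168.2, 193.9]
tcp_rot: [-3.14, 0.001, 1.569]
contact_force: [0.8, 0.1, -0.6]
opening: 0.997
grasp_force: 0.0
clock: 1.15
eef_pos: [488.8, -328.1, 173.8]
tcp_rot: [-3.141, -0.001, 1.789]
contact_force: [0.2, 0.7, 0.5]
opening: 1.003
grasp_force: 0.0
[ 488.79 -328.08  173.76] [-3.14 -0.    1.79] [-0.59  0.32  1.73  0.    1.09 -0.81]
1115.5 ((248.0, 77.0), (20.0, 60.0), 90.0)
[[218.  67.]
 [278.  67.]
 [278.  87.]
 [218.  87.]] [[ 434.89 -231.07]
 [ 491.62 -218.53]
 [ 496.01 -236.48]
 [ 438.39 -249.23]] [[ 436.92 -232.7 ]
 [ 490.76 -220.8 ]
 [ 494.93 -237.84]
 [ 440.24 -249.94]]
669.5 ((247.5, 137.5), (17.0, 43.0), 90.0)
[[226. 129.]
 [269. 129.]
 [269. 146.]
 [226. 146.]] [[ 454.03 -287.49]
 [ 496.78 -278.03]
 [ 500.78 -294.86]
 [ 457.4  -304.46]] [[ 455.08 -286.25]
 [ 495.66 -277.28]
 [ 499.46 -293.25]
 [ 458.28 -302.36]]
```

View pics/rack1_x.png

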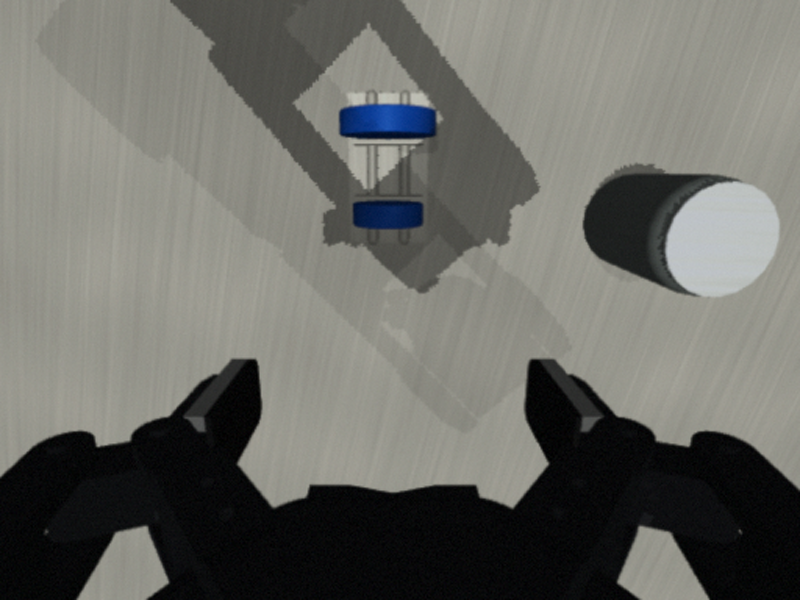

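The small puck is in the lower bay at (388,215), square to the tool. The plates beside it are nearly as wide as the puck, so the fingertips must stay above 26 mm. I'll grip it across its diameter.

```bash
python3 -m inch '[[[0.19,-0.017,0.1,0,0,0],[0.19,-0.017,0.4,0,0,0],[0.19,-0.017,0.7,0,0,0],[0.19,-0.017,0.734,0,0,0],[0.19,-0.017,0.734,0,0,0],[0.19,-0.017,0.734,0,0,0],[0.19,-0.017,0.734,0,0,0]]]' 1 30
python3 -m inch '[[[0,0,0,0,0,0],[0,0,0,0,0,0],[0,0,0,0,0,0],[0,0,0,0,0,0],[0,0,0,0,0,0],[0,0,0,0,0,0],[0,0,0,0,0,0],[0,0,0,0,0,0]]]' -1 40
python3 - <<'E'
from h import *
s,a=shot("grip1"); print(s["eef_pos"],s["tcp_rot"],s["contact_force"],s["opening"],s["grasp_force"])
E
```

```text
clock: 1.78
eef_pos: [478.8, -291.4, 28.9]
tcp_rot: [3.141, 0.001, 1.792]
contact_force: [1.1, -0.4, -0.0]
opening: 1.004
grasp_force: 0.0
clock: 2.45
eef_pos: [477.3, -291.7, 27.3]
tcp_rot: [-3.142, -0.0, 1.791]
contact_force: [-0.0, 0.1, 0.5]
opening: 0.002
grasp_force: 0.0
[ 477.31 -291.68   27.28] [-3.14 -0.    1.79] [-0.04  0.12  0.45] 0.0021837824584477476 0.0
```

View pics/grip1_x.png

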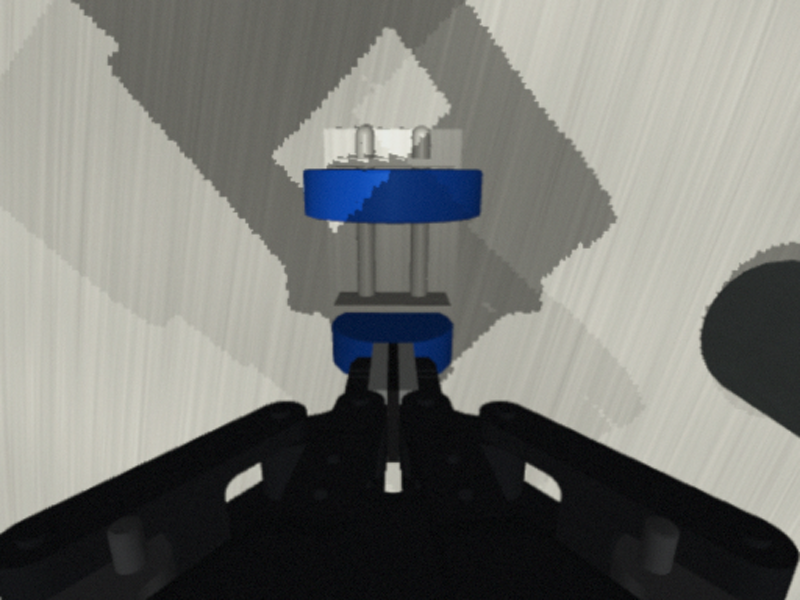

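Run:
```python
from h import *
s=r.sense(); p=s["eef_pos"]; R=Ro.from_euler("xyz",s["tcp_rot"]).as_matrix()
print("tcp px",proj("wrist",[p,p-R[:,2]*19,p+R[:,0]*11,p-R[:,0]*11],s)*1.5625)
k=1/1.5625
for z in (34,50,59): print(z,[(R.T@(q-p))[:2] for q in plane("wrist",np.array([(333,343),(452,343),(393,313),(393,372)])*k,z,s)])
b=r.grab_frame("side"); c=blob(b,"blue"); print([(cv2.contourArea(x),cv2.boundingRect(x)) for x in c])
b0=cv2.imread("pics/side0.png")[:,:,::-1]; print([(cv2.contourArea(x),cv2.boundingRect(x)) for x in blob(b0.copy(),"blue")])
cv2.imwrite("pics/side1.png",cv2.resize(b[200:360,150:350,::-1],(800,640)[:2] if 0 else (750,600),interpolation=cv2.INTER_CUBIC))
```

```text
tcp px [[391.5  330.9 ]
 [391.42 347.91]
 [391.48 306.42]
 [391.51 354.64]]
34 [array([ -2.87, -24.38]), array([-2.87, 25.23]), array([10.27,  0.63]), array([-16.05,   0.64])]
50 [array([  3.54, -22.1 ]), array([ 3.54, 22.93]), array([15.46,  0.6 ]), array([-8.42,  0.61])]
59 [array([  7.14, -20.82]), array([ 7.14, 21.64]), array([18.39,  0.58]), array([-4.14,  0.59])]
[(425.0, (222, 284, 29, 24)), (205.5, (204, 266, 22, 19))]
[(696.0, (204, 254, 35, 31)), (465.5, (222, 283, 29, 25))]
```

View pics/side1.png

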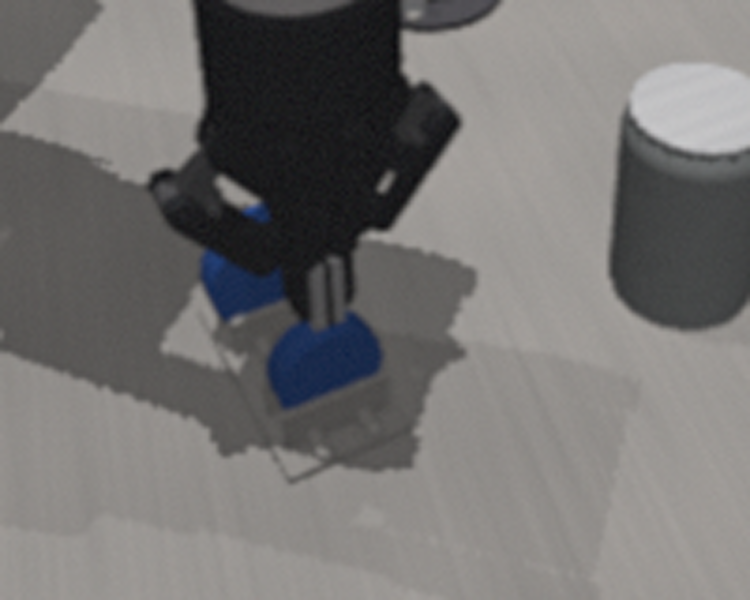

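Run:
```python
from h import *
k=1/1.5625
for c,px in (("side",[(388,163),(460,160)]),("scene",[(342,237),(408,207)])):
    o,d=ray(c,np.array(px)*k)
    print(c,o+d*((0-o[1])/d[:,1])[:,None])
# now: fingertip in side crop (320,325)
px=np.array([(320,325)])*np.array([200/750,160/600])+[150,200]
o,d=ray("side",px); print(o+d*((-291.7-o[1])/d[:,1])[:,None])
px=np.array([(325,310),(327,400)])*np.array([200/750,160/600])+[150,200]
o,d=ray("side",px); print(o+d*((-299-o[1])/d[:,1])[:,None])
```

```text
side [[577.62   0.   247.97]
 [676.8    0.   241.51]]
scene [[671.5    0.   244.49]
 [574.11   0.   240.87]]
[[ 477.86 -291.7    55.52]]
[[ 479.26 -299.     71.58]
 [ 477.3  -299.     16.33]]
```

The images show that the real fingertips sit about 34 mm behind the reported TCP, in both the start pictures and this one. The fingers closed just above the puck without disturbing it. I'll reopen, go 35 mm lower and grip again.

```bash
python3 -m inch '[[[0,0,0,0,0,0],[0,0,0,0,0,0],[0,0,0,0,0,0],[0,0,0,0,0,0],[0,0,0,0,0,0],[0,0,0,0,0,0],[0,0,0,0,0,0]]]' 1 40
python3 -m inch '[[[0,0,0.06,0,0,0],[0,0,0.12,0,0,0],[0,0,0.175,0,0,0],[0,0,0.175,0,0,0],[0,0,0.175,0,0,0]]]'
python3 -m inch '[[[0,0,0,0,0,0],[0,0,0,0,0,0],[0,0,0,0,0,0],[0,0,0,0,0,0],[0,0,0,0,0,0],[0,0,0,0,0,0]]]' -1 40
python3 - <<'E'
from h import *
b=r.grab_frame("side"); cv2.imwrite("pics/side2.png",cv2.resize(b[200:360,150:350,::-1],(750,600),interpolation=cv2.INTER_CUBIC))
s,a=shot("grip2")
for n,i in(("w",a),("s",b)): print(n,[(cv2.contourArea(x),cv2.boundingRect(x)) for x in blob(i,"blue")])
E
```

```text
clock: 3.13
eef_pos: [477.4, -291.6, 27.2]
tcp_rot: [-3.142, -0.0, 1.791]
contact_force: [-0.0, -0.1, -0.5]
opening: 0.976
grasp_force: 0.0
clock: 3.55
eef_pos: [476.4, -291.1, -9.1]
tcp_rot: [-3.14, -0.002, 1.791]
contact_force: [0.4, -0.2, -0.1]
opening: 0.998
grasp_force: 0.0
clock: 4.05
eef_pos: [477.9, -291.9, -6.9]
tcp_rot: [3.141, 0.001, 1.791]
contact_force: [-1.1, 1.4, 6.0]
opening: 0.565
grasp_force: 40.5
w [(6151.0, (177, 107, 146, 46)), (4937.5, (204, 219, 95, 60))]
s [(449.5, (225, 283, 28, 25)), (89.5, (204, 263, 9, 17)), (39.0, (228, 268, 11, 10))]
```

```bash
python3 -m inch '[[[0,0,-0.15,0,0,0],[0,0,-0.35,0,0,0],[0,0,-0.55,0,0,0],[0,0,-0.6,0,0,0],[0,0,-0.6,0,0,0]]]' - 50
python3 -m inch '[[[0.79,0.187,0,0,0,-0.35],[0.79,0.187,0,0,0,-0.35],[0.79,0.187,0,0,0,-0.35],[0.79,0.187,0,0,0,-0.35],[0.79,0.187,0,0,0,-0.35],[0.79,0.187,0,0,0,-0.35],[0.79,0.187,0,0,0,-0.35],[0.79,0.187,0,0,0,-0.35]]]'
python3 -m inch '[[[0,0,0,0,0,-0.05],[0,0,0,0,0,-0.05],[0,0,0,0,0,-0.05],[0,0,0,0,0,-0.05]]]'
python3 - <<'E'
from h import *
b=r.grab_frame("side"); cv2.imwrite("pics/side3.png",cv2.resize(b[100:360,100:440,::-1],(785,600),interpolation=cv2.INTER_CUBIC))
s,a=shot("held")
for n,i in(("w",a),("s",b)): print(n,[(cv2.contourArea(x),cv2.boundingRect(x),cv2.minAreaRect(x)[2]) for x in blob(i,"blue")])
print(s["qpos"])
E
```

```text
clock: 4.57
eef_pos: [479.8, -293.1, 116.2]
tcp_rot: [3.136, 0.005, 1.791]
contact_force: [0.9, -0.2, -0.8]
opening: 0.563
grasp_force: 52.2
clock: 5.23
eef_pos: [478.6, -128.6, 111.0]
tcp_rot: [-3.141, -0.002, 2.798]
contact_force: [-0.0, -0.1, 0.1]
opening: 0.56
grasp_force: 52.2
clock: 5.57
eef_pos: [478.7, -129.1, 111.3]
tcp_rot: [3.141, -0.002, 2.946]
contact_force: [-1.1, 0.1, -0.3]
opening: 0.559
grasp_force: 52.2
w [(5263.0, (204, 211, 95, 68), 90.0), (2585.5, (105, 158, 57, 68), 61.26020431518555)]
s [(704.0, (204, 253, 35, 32), 68.96248626708984)]
[-0.27  0.26  1.98 -0.    0.9  -1.64]
```

View pics/side3.png

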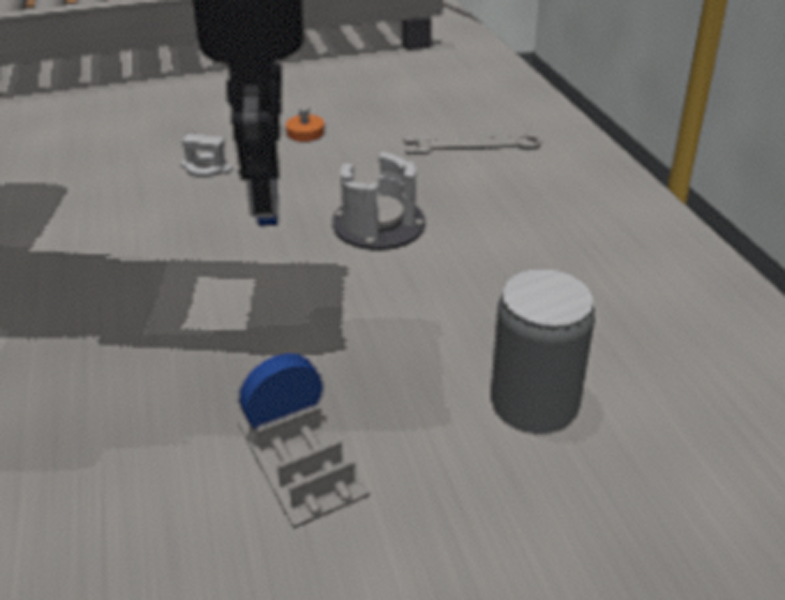

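The puck is held, its rim just below the fingers at (265,218), and the rack bay is empty. Now I'll tilt the tool 50° with the puck in the air.

```bash
python3 -m inch '[[[0.157,0,-0.073,0,0.278,0],[0.157,0,-0.073,0,0.278,0],[0.157,0,-0.073,0,0.278,0],[0.157,0,-0.073,0,0.278,0],[0.157,0,-0.073,0,0.278,0],[0.157,0,-0.073,0,0.278,0],[0.157,0,-0.073,0,0.278,0],[0.157,0,-0.073,0,0.278,0]]]'
python3 -m inch '[[[-0.1,0,0.085,0,0,0],[-0.25,0,0.21,0,0,0],[-0.35,0,0.294,0,0,0],[-0.4,0,0.336,0,0,0],[-0.4,0,0.336,0,0,0],[-0.4,0,0.336,0,0,0]]]'
python3 - <<'E'
from h import *
s=r.sense(); print(s["qpos"],s["qvel"],s["contact_force"],s["grasp_force"])
R=Ro.from_euler("xyz",s["tcp_rot"]).as_matrix(); print("puck c",s["eef_pos"]-41*R[:,2], R)
b=r.grab_frame("side"); cv2.imwrite("pics/side4.png",cv2.resize(b[80:240,120:320,::-1],(750,600),interpolation=cv2.INTER_CUBIC))
E
```

```text
clock: 6.33
eef_pos: [447.6, -122.9, 120.6]
tcp_rot: [-3.141, -0.889, 2.947]
contact_force: [-3.0, 0.4, -1.2]
opening: 0.56
grasp_force: 52.2
clock: 6.83
eef_pos: [448.5, -123.3, 23.3]
tcp_rot: [-3.141, -0.873, 2.947]
contact_force: [0.2, 0.2, 0.4]
opening: 0.557
grasp_force: 52.2
[-0.24  0.89  1.45 -0.04  1.68 -1.6 ] [-0.   -0.03 -0.02  0.    0.02 -0.  ] [0.23 0.22 0.35] 52.22471058368683
puck c [ 479.36 -129.33   49.7 ] [[-0.63  0.19 -0.75]
 [ 0.12  0.98  0.15]
 [ 0.77 -0.   -0.64]]
```

View pics/side4.png

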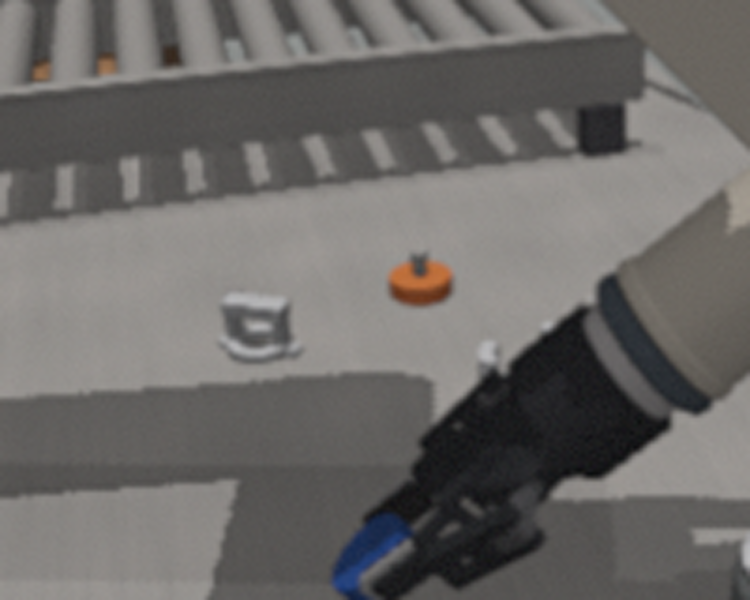

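The puck is tilted as planned, at (370,555) with the barrel clear behind. Lowering it to rim contact.

```bash
python3 -m inch '[[[-0.04,0,0.033,0,0,0],[-0.077,0,0.064,0,0,0],[-0.092,0,0.077,0,0,0],[-0.092,0,0.077,0,0,0],[-0.092,0,0.077,0,0,0]]]'
python3 -m inch '[[[0,0,0,0,0,0],[0,0,0,0,0,0],[0,0,0,0,0,0],[0,0,0,0,0,0],[0,0,0,0,0,0],[0,0,0,0,0,0]]]' 1
python3 -m inch '[[[0.1,0,-0.08,0,0,0],[0.25,0,-0.2,0,0,0],[0.4,0,-0.34,0,0,0],[0.55,0,-0.45,0,0,0],[0.55,0,-0.45,0,0,0]]]'
python3 -m inch '[[[0,0,-0.1,0,-0.278,0],[0,0,-0.1,0,-0.278,0],[0,0,-0.1,0,-0.278,0],[0,0,-0.1,0,-0.278,0],[0,0,-0.1,0,-0.278,0],[0,0,-0.1,0,-0.278,0],[0,0,-0.1,0,-0.278,0],[0,0,-0.1,0,-0.278,0]]]'
python3 - <<'E'
from h import *
s,a=shot("flat"); print(s["eef_pos"],s["tcp_rot"])
for c in blob(a,"blue"):
    (x,y),_,_=cv2.fitEllipse(c); print(cv2.contourArea(c),cv2.fitEllipse(c),plane("wrist",[(x,y)],16,s))
E
```

```text
clock: 7.3
eef_pos: [448.3, -123.2, -1.7]
tcp_rot: [-3.142, -0.874, 2.948]
contact_force: [-0.3, 0.0, 0.2]
opening: 0.561
grasp_force: 52.2
clock: 7.8
eef_pos: [448.5, -123.3, -1.5]
tcp_rot: [-3.142, -0.873, 2.948]
contact_force: [-0.1, -0.9, -0.3]
opening: 1.001
grasp_force: 0.0
clock: 8.22
eef_pos: [449.4, -123.6, 146.7]
tcp_rot: [-3.141, -0.866, 2.947]
contact_force: [0.9, 0.3, 0.4]
opening: 0.998
grasp_force: 0.0
clock: 8.88
eef_pos: [456.7, -124.6, 153.0]
tcp_rot: [3.142, 0.004, 2.948]
contact_force: [-1.0, 0.2, -0.6]
opening: 0.999
grasp_force: 0.0
[ 456.71 -124.6   153.04] [3.14 0.   2.95]
1732.0 ((149.73989868164062, 201.2722930908203), (35.98516845703125, 62.78791427612305), 153.2836456298828) [[ 472.04 -248.37   16.  ]]
1315.5 ((251.1837615966797, 197.56739807128906), (40.58709716796875, 41.33097839355469), 19.462270736694336) [[ 490.51 -130.53   16.  ]]
```

```bash
python3 - <<'E'
from h import *
s,a=shot("flat2"); hs=cv2.cvtColor(a,cv2.COLOR_RGB2HSV)
x0,y0=200,150; sub=hs[y0:250,x0:300]
m=((sub[...,0]>95)&(sub[...,0]<135)&(sub[...,1]>80)).astype(np.uint8)
c=max(cv2.findContours(m,0,1)[0],key=cv2.contourArea)
print(cv2.contourArea(c),cv2.fitEllipse(c),cv2.boundingRect(c))
e=cv2.fitEllipse(c); print(plane("wrist",[(e[0][0]+x0,e[0][1]+y0)],12,s))
b=c.reshape(-1,2)+[x0,y0]; P=plane("wrist",b.astype(float),16,s)[:,:2]; print(cv2.minEnclosingCircle(P.astype(np.float32)), P.min(0),P.max(0))
E
python3 - <<'E'
import cv2,numpy as np
a=cv2.imread("pics/flat2.png")[150:250,200:300]; b=cv2.imread("pics/wrist0.png")[85:195,190:300]
cv2.imwrite("pics/cmp.png",np.hstack([cv2.resize(a,(400,400),interpolation=2),cv2.resize(b,(400,400),interpolation=2)]))
E
```

```text
1356.0 ((51.341583251953125, 46.26068878173828), (41.22018051147461, 41.967437744140625), 0.645902693271637) (31, 25, 42, 43)
[[ 491.79 -130.75   12.  ]]
((490.787841796875, -131.35496520996094), 26.086515426635742) [ 464.88 -155.3 ] [ 516.79 -106.17]
```

View pics/cmp.png

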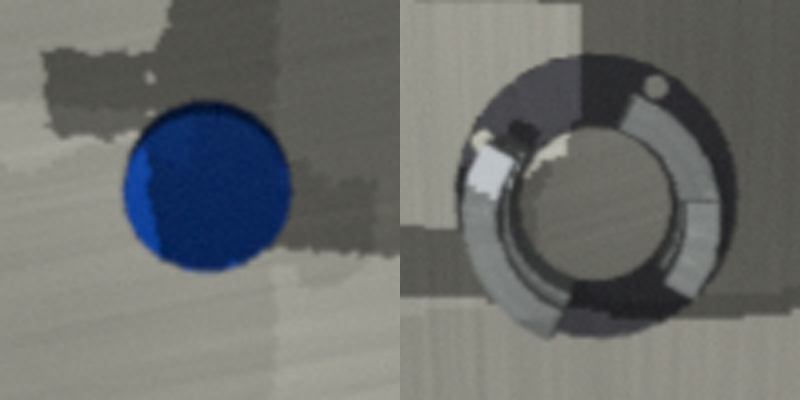

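Run:
```python
from h import *
s=dict(eef_pos=np.array([624.6,0,193.5]),tcp_rot=[-np.pi,0,np.pi/2])
f=lambda p:np.array(p,float)/3.636-[400/3.636,0]+[190,85]
print("flange ext",plane("wrist",f([(460,196),(738,196),(599,55),(599,338)]),6,s)[:,:2])
c=plane("wrist",f([(599,196)]),6,s)[0,:2]; print("c",c)
for z in (61,64,67):
  for n,p in dict(Rt=[(632,95),(622,125)],Rb=[(690,298),(665,280)],Lb=[(555,337),(570,295)],Lt=[(483,145),(517,155)]).items():
    q=plane("wrist",f(p),z,s)[:,:2]-c; print(z,n,np.degrees(np.arctan2(q[:,1],q[:,0])),np.hypot(*q.T))
```

```text
flange ext [[568.09  29.02]
 [666.01  29.  ]
 [617.32  76.72]
 [616.77 -22.43]]
c [617.06  28.98]
61 Rt [72.51 72.95] [36.58 27.53]
61 Rb [-41.41 -43.21] [38.6  29.11]
61 Lb [-108.56 -107.76] [39.92 25.83]
61 Lt [148.11 142.58] [38.93 29.04]
64 Rt [72.56 73.01] [36.59 27.63]
64 Rb [-40.93 -42.59] [38.06 28.65]
64 Lb [-108.62 -107.85] [39.17 25.22]
64 Lt [147.6  141.93] [38.68 28.92]
67 Rt [72.62 73.08] [36.6  27.72]
67 Rb [-40.44 -41.95] [37.51 28.18]
67 Lb [-108.68 -107.93] [38.43 24.61]
67 Lt [147.09 141.27] [38.44 28.8 ]
```

The flat puck shows at crop (207,187). The barrel slots open up and down, about 17° off the world y axis. Grasping the puck from above.

```bash
python3 -m inch '[[[-0.173,0.002,0.1,0,0,0],[-0.173,0.002,0.3,0,0,0],[-0.173,0.002,0.5,0,0,0],[-0.173,0.002,0.7,0,0,0],[-0.173,0.002,0.85,0,0,0],[-0.173,0.002,0.9,0,0,0],[-0.173,0.002,0.9,0,0,0],[-0.173,0.002,0.9,0,0,0]]]' 1
python3 -m inch '[[[0,0,0,0,0,0],[0,0,0,0,0,0],[0,0,0,0,0,0],[0,0,0,0,0,0],[0,0,0,0,0,0],[0,0,0,0,0,0]]]' -1 40
python3 - <<'E'
from h import *
s,a=shot("grip3")
p=s["eef_pos"]; R=Ro.from_euler("xyz",s["tcp_rot"]).as_matrix()
for c in blob(a,"blue",200)[:2]:
  print(cv2.contourArea(c),cv2.boundingRect(c))
E
```

```text
clock: 9.65
eef_pos: [496.9, -132.3, -26.5]
tcp_rot: [3.142, -0.001, 2.948]
contact_force: [0.2, 0.3, -0.4]
opening: 0.998
grasp_force: 0.0
clock: 10.15
eef_pos: [502.4, -133.8, -21.0]
tcp_rot: [-3.141, 0.012, 2.948]
contact_force: [3.1, 5.8, 44.8]
opening: 0.165
grasp_force: 22.7
7929.5 (0, 154, 83, 146)
4951.0 (206, 168, 91, 91)
```

View pics/grip3_x.png

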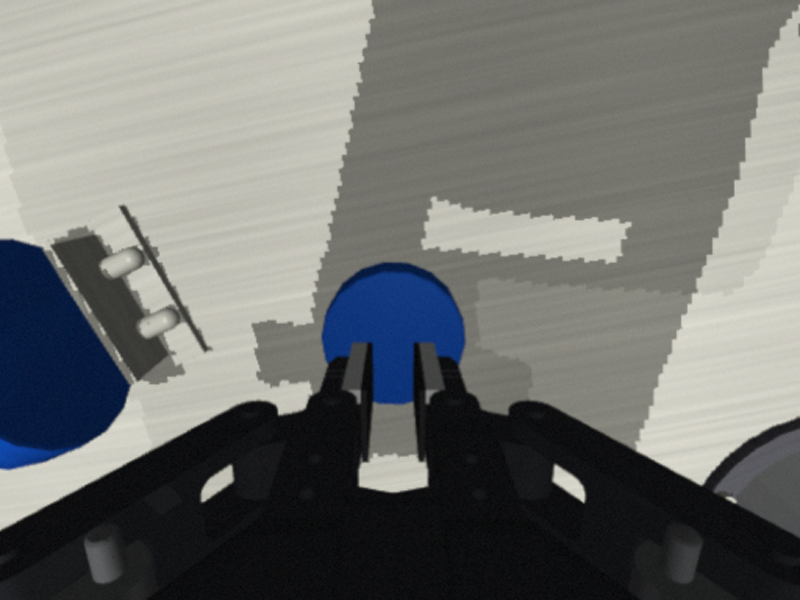

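The tool had not settled, so the target was 11 mm off, and the tips were still too high: they closed on top of the puck. So the tips are about 36–40 mm behind the reported TCP. Backing off to measure again.

```bash
python3 -m inch '[[[0,0,-0.05,0,0,0],[0,0,-0.1,0,0,0],[-0.1,0,-0.3,0,0,0],[0.15,0,-0.5,0,0,0],[0.2,0,-0.6,0,0,0],[0.2,0,-0.6,0,0,0],[0.2,0,-0.6,0,0,0],[0.2,0,-0.6,0,0,0]]]' 1
python3 -m inch '[[[0,0,0,0,0,0],[0,0,0,0,0,0]]]' 1
cat >> h.py <<'E'
def puck(a,s,z=16):
    h=cv2.cvtColor(a,cv2.COLOR_RGB2HSV); m=((h[...,0]>95)&(h[...,0]<135)&(h[...,1]>80)).astype(np.uint8)
    out=[]
    for c in cv2.findContours(m,0,1)[0]:
        if cv2.contourArea(c)>300:
            P=plane("wrist",c.reshape(-1,2).astype(float),z,s)[:,:2]; out.append(cv2.minEnclosingCircle(P.astype(np.float32)))
    return out
E
python3 - <<'E'
from h import *
s,a=shot("flat3"); print(s["eef_pos"],s["tcp_rot"]); o=puck(a,s); print(o)
for (c,rr) in o:
    if rr<29: print(goto([c[0],c[1],-36]))
E
```

```text
clock: 10.87
eef_pos: [457.3, -124.6, 93.9]
tcp_rot: [-3.141, 0.002, 2.948]
contact_force: [-0.3, 0.4, -0.0]
opening: 0.997
grasp_force: 0.0
clock: 11.03
eef_pos: [456.7, -124.4, 92.3]
tcp_rot: [3.141, -0.002, 2.948]
contact_force: [0.0, -0.8, 0.4]
opening: 0.999
grasp_force: 0.0
[ 456.66 -124.4    92.34] [ 3.14 -0.    2.95]
[((490.4293518066406, -131.54615783691406), 26.563568115234375), ((473.4733581542969, -253.4116973876953), 38.09107208251953)]
[-0.17 -0.    0.64  0.    0.    0.  ]
```

```bash
python3 -m inch '[[[-0.1,0,0,0,0,0],[-0.17,0,0.1,0,0,0],[-0.17,0,0.3,0,0,0],[-0.17,0,0.5,0,0,0],[-0.17,0,0.62,0,0,0],[-0.17,0,0.635,0,0,0],[-0.17,0,0.635,0,0,0],[-0.17,0,0.635,0,0,0]]]' 1
python3 -m inch '[[[0,0,0,0,0,0],[0,0,0,0,0,0],[0,0,0,0,0,0],[0,0,0,0,0,0],[0,0,0,0,0,0]]]' -1 40
python3 -c "
from h import *
s,a=shot('grip4')
print(s['eef_pos'],[(cv2.contourArea(c),cv2.boundingRect(c)) for c in blob(a,'blue',200)])"
```

```text
clock: 11.75
eef_pos: [490.5, -131.1, -33.3]
tcp_rot: [3.142, -0.0, 2.948]
contact_force: [0.0, 0.0, 0.5]
opening: 1.001
grasp_force: 0.0
clock: 12.17
eef_pos: [491.2, -131.3, -31.9]
tcp_rot: [-3.141, 0.002, 2.948]
contact_force: [-2.0, 0.5, 12.1]
opening: 0.559
grasp_force: 39.1
[ 491.16 -131.26  -31.92] [(6993.0, (204, 193, 95, 95)), (5988.5, (0, 184, 73, 150))]
```

```bash
python3 -m inch '[[[0,0,-0.15,0,0,0],[0,0,-0.35,0,0,0],[-0.1,0.1,-0.55,0,0,0],[-0.25,0.3,-0.66,0,0,0],[-0.4,0.5,-0.66,0,0,0],[-0.4,0.5,-0.66,0,0,0],[-0.4,0.5,-0.66,0,0,0]]]' - 50
python3 -m inch '[[[-0.416,0.587,0,0,0,-0.156],[-0.416,0.587,0,0,0,-0.156],[-0.416,0.587,0,0,0,-0.156],[-0.416,0.587,0,0,0,-0.156],[-0.416,0.587,0,0,0,-0.156],[-0.416,0.587,0,0,0,-0.156],[-0.416,0.587,0,0,0,-0.156]]]'
python3 -c "
from h import *
s,a=shot('bar1')
R=Ro.from_euler('xyz',s['tcp_rot']);print(s['qpos'],[(cv2.contourArea(c),cv2.boundingRect(c)) for c in blob(a,'blue')])
print(proj('wrist',[[617,27.5,6],[617,27.5,67],s['eef_pos']],s)*1.5625)
"
```

```text
clock: 12.8
eef_pos: [593.0, -45.4, 101.1]
tcp_rot: [3.14, 0.007, 2.95]
contact_force: [-0.3, -0.1, -0.2]
opening: 0.555
grasp_force: 51.6
clock: 13.38
eef_pos: [690.9, 50.1, 98.2]
tcp_rot: [-3.142, -0.001, -2.847]
contact_force: [-0.1, 0.5, -0.1]
opening: 0.553
grasp_force: 51.7
[ 0.07  0.55  1.55 -0.    1.04 -1.79] [(6891.5, (204, 193, 95, 94))]
[[391.3  150.4 ]
 [391.04 144.45]
 [391.52 329.04]]
```

View pics/bar1_x.png

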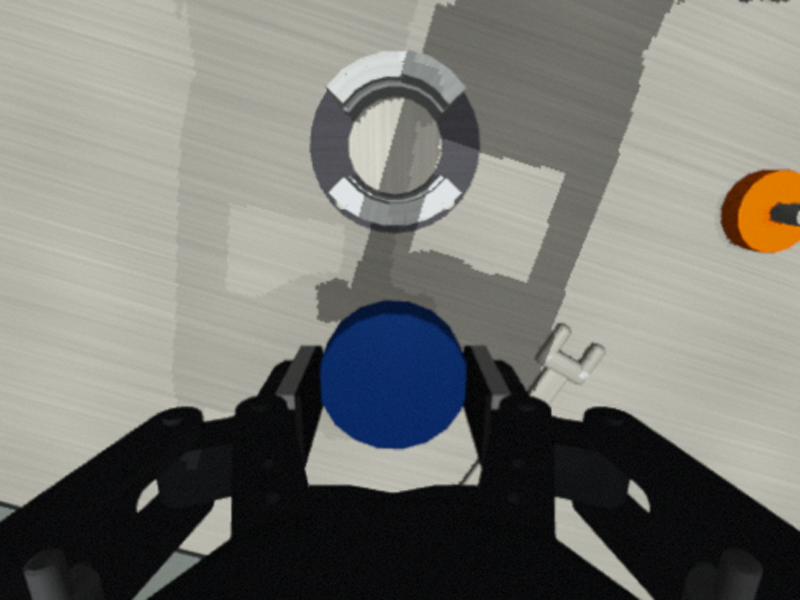

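Run:
```python
from h import *
v=np.load("pics/bar1.npy"); s=dict(eef_pos=v[:3],tcp_rot=v[3:]); a=cv2.imread("pics/bar1.png")[:,:,::-1].copy()
R=Ro.from_euler("xyz",v[3:]).as_matrix()
T=lambda px,z:((plane("wrist",np.array(px)/1.5625,z,s)-v[:3])@R)[:,:2]
print("top67",T([(400,52)],67),T([(400,52)],61)); print("bot",T([(395,232)],6),T([(395,200)],67),T([(395,200)],61))
print("flangeLR",T([(311,142),(480,142)],6)); print("floorLR",T([(348,145),(442,145)],20))
print("wall ends up",T([(328,95),(466,90)],67)); print("wall ends low outer",T([(330,195),(460,192)],67)," inner",T([(345,178),(448,178)],67))
c=blob(a,"blue")[0]; z=v[2]+48
P=((plane("wrist",c.reshape(-1,2).astype(float),z,s)-v[:3])@R)[:,:2]; print("puck@top",cv2.minEnclosingCircle(P.astype(np.float32)),P.min(0),P.max(0))
```

```text
top67 [[115.61   3.67]] [[117.02   3.77]]
bot [[29.24  2.02]] [[52.41  1.6 ]] [[52.03  1.64]]
flangeLR [[ 81.9  -47.08]
 [ 81.93  51.56]]
floorLR [[ 79.44 -24.19]
 [ 79.45  27.9 ]]
wall ends up [[ 98.2  -28.09]
 [100.29  32.86]]
wall ends low outer [[ 54.72 -28.67]
 [ 56.1   31.82]]  inner [[ 62.41 -21.48]
 [ 62.42  26.04]]
puck@top ((0.7317991256713867, 0.3019084930419922), 26.296558380126953) [-25.12 -23.59] [26.58 24.23]
```

The barrel is at (395,142), with its slots directly left and right and symmetric. The puck sits centred between the fingers at (393,375). Moving over the barrel.

```bash
python3 -m inch '[[[0.2,0.005,0,0,0,0],[0.385,0.009,0,0,0,0],[0.385,0.009,0,0,0,0],[0.385,0.009,0,0,0,0],[0.385,0.009,0,0,0,0]]]'
python3 -m inch '[[[0,0,0.1,0,0,0],[0,0,0.2,0,0,0],[0,0,0.26,0,0,0],[0,0,0.32,0,0,0],[0,0,0.32,0,0,0],[0,0,0.32,0,0,0]]]'
python3 - <<'E'
from h import *
v=np.load("pics/bar1.npy");R=Ro.from_euler("xyz",v[3:]).as_matrix()
print("target",v[:3]+R@[77,1.9,0]); s,a=shot("ins1"); print(s["eef_pos"],s["contact_force"])
E
```

```text
clock: 13.85
eef_pos: [618.1, 29.3, 99.2]
tcp_rot: [-3.141, 0.001, -2.847]
contact_force: [0.4, -0.3, 0.9]
opening: 0.552
grasp_force: 51.7
clock: 14.35
eef_pos: [618.1, 30.1, 34.0]
tcp_rot: [3.141, -0.001, -2.846]
contact_force: [0.1, -0.9, -0.5]
opening: 0.555
grasp_force: 57.0
target [616.61  29.61  98.34]
[618.11  30.14  33.98] [ 0.09 -0.88 -0.55]
```

```bash
python3 -m inch '[[[0.006,0,0.03,0,0,0],[0.006,0,0.06,0,0,0],[0.006,0,0.1,0,0,0],[0.006,0,0.14,0,0,0],[0.006,0,0.18,0,0,0],[0.006,0,0.205,0,0,0],[0.006,0,0.205,0,0,0],[0.006,0,0.205,0,0,0]]]'
python3 -m inch '[[[0,0,0.005,0,0,0],[0,0,0.01,0,0,0],[0,0,0.015,0,0,0],[0,0,0.015,0,0,0]]]'
```

```text
clock: 15.07
eef_pos: [616.1, 29.7, -7.2]
tcp_rot: [3.141, -0.002, -2.845]
contact_force: [-1.9, -2.0, -1.9]
opening: 0.555
grasp_force: 76.1
clock: 15.4
eef_pos: [616.5, 29.4, -9.5]
tcp_rot: [-3.141, -0.001, -2.845]
contact_force: [-2.9, -4.7, 0.9]
opening: 0.555
grasp_force: 76.3
```

```bash
python3 -m inch '[[[0,0,0,0,0,0],[0,0,0,0,0,0],[0,0,0,0,0,0],[0,0,0,0,0,0],[0,0,0,0,0,0],[0,0,-0.1,0,0,0],[0,0,-0.3,0,0,0]]]' 1
python3 -m inch '[[[0,0,-0.2,0,0,0],[-0.2,0.4,-0.4,0,0,0],[-0.2,0.6,-0.4,0,0,0],[-0.2,0.6,-0.4,0,0,0],[-0.2,0.6,-0.4,0,0,0]]]'
python3 -m inch '[[[-0.2,0.54,0.1,0,0,0],[-0.2,0.54,0.1,0,0,0],[-0.2,0.54,0.1,0,0,0],[-0.2,0.54,0.1,0,0,0],[-0.2,0.54,0.1,0,0,0]]]'
python3 - <<'E'
from h import *
s,a=shot("wt"); print(s["eef_pos"],s["tcp_rot"]); p=s["eef_pos"];R=Ro.from_euler("xyz",s["tcp_rot"]).as_matrix()
for c in blob(a,"o"):
    P=((plane("wrist",c.reshape(-1,2).astype(float),16,s)-p)@R)[:,:2]; print(cv2.contourArea(c),cv2.minEnclosingCircle(P.astype(np.float32)),P.min(0),P.max(0),cv2.boundingRect(c))
sc=r.grab_frame("side"); c=blob(sc,"blue"); print([(cv2.contourArea(x),cv2.boundingRect(x)) for x in c])
b=cv2.resize(sc[150:230,230:310,::-1],(600,600),interpolation=2); cv2.imwrite("pics/bs.png",b)
m=cv2.hconcat([cv2.resize(a[100:230,180:330,::-1],(400,347),interpolation=2),cv2.resize(sc[140:220,220:312,::-1],(399,347),interpolation=2)]);cv2.imwrite("pics/m1.png",m)
E
```

```text
clock: 15.98
eef_pos: [613.1, 29.7, 46.8]
tcp_rot: [3.139, -0.008, -2.845]
contact_force: [0.2, 0.6, -0.0]
opening: 1.004
grasp_force: 0.0
clock: 16.4
eef_pos: [621.1, 161.8, 132.9]
tcp_rot: [3.14, 0.005, -2.843]
contact_force: [0.1, 0.4, -0.4]
opening: 0.993
grasp_force: 0.0
clock: 16.82
eef_pos: [626.1, 272.8, 109.5]
tcp_rot: [-3.141, -0.001, -2.842]
contact_force: [-0.3, 0.3, 0.3]
opening: 1.002
grasp_force: 0.0
[626.09 272.85 109.51] [-3.14 -0.   -2.84]
2080.5 ((46.208526611328125, -1.4010487794876099), 24.692419052124023) [ 21.78 -25.35] [70.29 23.05] (224, 104, 52, 53)
[(695.0, (204, 254, 35, 31)), (108.0, (263, 180, 11, 14))]
```

View pics/m1.png

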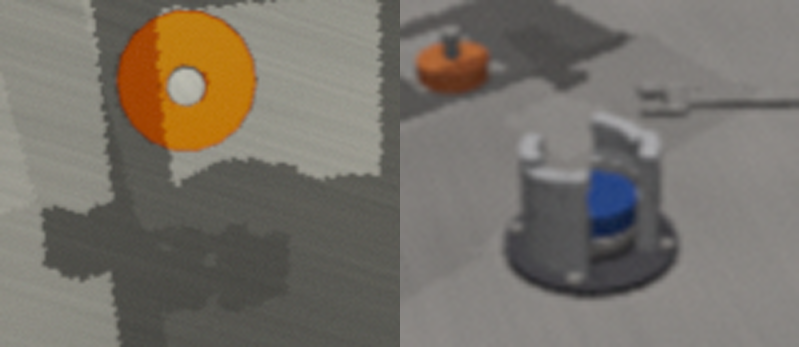

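The puck lies flat on the floor, visible through the slot at (612,200). The weight's disc and knob are concentric at (187,83). Gripping the knob now.

```bash
python3 -m inch '[[[0.1,-0.003,0,0,0,0],[0.231,-0.006,0.1,0,0,0],[0.231,-0.006,0.3,0,0,0],[0.231,-0.006,0.45,0,0,0],[0.231,-0.006,0.57,0,0,0],[0.231,-0.006,0.617,0,0,0],[0.231,-0.006,0.617,0,0,0],[0.231,-0.006,0.617,0,0,0]]]' 0.2
python3 -m inch '[[[0,0,0,0,0,0],[0,0,0,0,0,0],[0,0,0,0,0,0],[0,0,0,0,0,0],[0,0,0,0,0,0]]]' -1 70
python3 -m inch '[[[0,0,-0.1,0,0,0],[0,0,-0.25,0,0,0],[0,0,-0.4,0,0,0],[0,0,-0.5,0,0,0],[0,0,-0.5,0,0,0],[0,0,-0.5,0,0,0]]]'
python3 - <<'E'
from h import *
s,a=shot("wt2"); p=s["eef_pos"];R=Ro.from_euler("xyz",s["tcp_rot"]).as_matrix()
for c in blob(a,"o"):
    P=((plane("wrist",c.reshape(-1,2).astype(float),p[2]+30,s)-p)@R)[:,:2]; print(cv2.contourArea(c),cv2.minEnclosingCircle(P.astype(np.float32)),P.min(0),P.max(0),cv2.boundingRect(c))
print(goto([616.3,29.5,p[2]]))
E
```

```text
clock: 17.58
eef_pos: [583.5, 255.9, -12.4]
tcp_rot: [3.142, 0.0, -2.846]
contact_force: [-0.4, 0.5, 0.5]
opening: 0.603
grasp_force: 0.0
clock: 18.0
eef_pos: [583.9, 257.0, -11.3]
tcp_rot: [3.142, 0.002, -2.845]
contact_force: [-1.0, -0.2, 8.4]
opening: 0.106
grasp_force: 68.5
clock: 18.5
eef_pos: [583.6, 257.0, 88.3]
tcp_rot: [3.141, 0.003, -2.845]
contact_force: [-0.7, -0.1, -2.7]
opening: 0.105
grasp_force: 68.4
3017.5 ((5.239049434661865, 0.4046044945716858), 24.888566970825195) [ -6.4  -23.57] [29.73 24.19] (209, 178, 85, 62)
170.0 ((-16.713851928710938, 0.2842327952384949), 6.107625484466553) [-20.6   -4.43] [-12.76   5.  ] (243, 249, 17, 13)
[ 0.17 -1.14 -0.01  0.    0.    0.  ]
```

```bash
python3 -m inch '[[[0.08,-0.2,0,0,0,0],[0.167,-0.4,0,0,0,0],[0.167,-0.6,0,0,0,0],[0.167,-0.8,0,0,0,0],[0.167,-0.9,0,0,0,0],[0.167,-0.9,0,0,0,0],[0.167,-0.9,0,0,0,0]]]'
python3 -m inch '[[[0,-0.15,0,0,0,0],[0,-0.24,0,0,0,0],[0,-0.24,0,0,0,0],[0,-0.24,0,0,0,0],[0,-0.24,0,0,0,0],[0,-0.24,0,0,0,0]]]'
python3 - <<'E'
from h import *
print(goto([616.3,29.5,25]))
s,a=shot("wt3"); p=s["eef_pos"];R=Ro.from_euler("xyz",s["tcp_rot"]).as_matrix()
for c in blob(a,"o"):
    P=((plane("wrist",c.reshape(-1,2).astype(float),p[2]+11,s)-p)@R)[:,:2]; print(cv2.contourArea(c),P.min(0),P.max(0))
E
```

```text
clock: 19.13
eef_pos: [602.4, 73.5, 85.2]
tcp_rot: [3.141, -0.003, -2.848]
contact_force: [-0.3, -0.2, -1.6]
opening: 0.11
grasp_force: 68.7
clock: 19.63
eef_pos: [616.7, 30.2, 86.4]
tcp_rot: [3.141, -0.001, -2.844]
contact_force: [0.7, -0.2, -2.7]
opening: 0.106
grasp_force: 68.9
[ 0.   -0.    0.31  0.    0.    0.  ]
2966.5 [-14.85 -26.56] [25.11 27.25]
169.0 [-31.5   -5.02] [-22.69   5.59]
```

Centred. Lowering the weight in.

```bash
python3 -m inch '[[[0,-0.002,0.07,0,0,0],[0,-0.002,0.13,0,0,0],[0,-0.002,0.18,0,0,0],[0,-0.002,0.23,0,0,0],[0,-0.002,0.27,0,0,0],[0,-0.002,0.295,0,0,0],[0,-0.002,0.3,0,0,0],[0,-0.002,0.3,0,0,0]]]'
python3 -m inch '[[[0,0,0.005,0,0,0],[0,0,0.01,0,0,0],[0,0,0.01,0,0,0]]]'
```

```text
clock: 20.35
eef_pos: [617.5, 28.3, 26.6]
tcp_rot: [3.141, -0.001, -2.845]
contact_force: [-0.5, 0.2, -2.2]
opening: 0.108
grasp_force: 68.9
clock: 20.6
eef_pos: [617.9, 28.4, 25.3]
tcp_rot: [-3.141, 0.001, -2.845]
contact_force: [0.7, 0.8, -2.2]
opening: 0.104
grasp_force: 68.9
```

```bash
python3 -m inch '[[[0,0,0.005,0,0,0],[0,0,0.01,0,0,0],[0,0,0.01,0,0,0]]]'
python3 -m inch '[[[0,0,0,0,0,0],[0,0,0,0,0,0],[0,0,0,0,0,0],[0,0,-0.05,0,0,0],[0,0,-0.2,0,0,0],[0,0,-0.4,0,0,0],[0,0.1,-0.4,0,0,0],[0.1,0.25,-0.4,0,0,0]]]' -0.3
python3 -m inch '[[[0.19,0.2,0,0,0,0],[0.19,0.4,0,0,0,0],[0.19,0.6,0,0,0,0],[0.19,0.85,0,0,0,0],[0.19,0.85,0,0,0,0],[0.19,0.85,0,0,0,0],[0.19,0.85,0,0,0,0]]]' 1
python3 - <<'E'
from h import *
s,a=shot("ring"); print(s["eef_pos"],s["qpos"]); p=s["eef_pos"];R=Ro.from_euler("xyz",s["tcp_rot"]).as_matrix()
h=cv2.cvtColor(a,cv2.COLOR_RGB2HSV)
c=proj("wrist",[[449,208,0],[449,208,40]],s); print(c)
x,y=c[0].astype(int); sub=a[y-45:y+45,x-45:x+45]
g=cv2.cvtColor(sub,cv2.COLOR_RGB2GRAY); print(g.shape)
for row in g[::3,::3]: print(" ".join("%3d"%v for v in row))
sd=r.grab_frame("side"); print([(cv2.contourArea(x),cv2.boundingRect(x)) for x in blob(sd,"o",5)])
E
```

```text
clock: 20.85
eef_pos: [618.0, 28.4, 23.6]
tcp_rot: [-3.141, 0.001, -2.845]
contact_force: [-0.7, 0.5, 4.3]
opening: 0.106
grasp_force: 69.5
clock: 21.52
eef_pos: [589.6, 70.2, 106.9]
tcp_rot: [-3.14, 0.01, -2.848]
contact_force: [0.3, 0.7, -0.4]
opening: 0.354
grasp_force: 0.0
clock: 22.1
eef_pos: [497.7, 222.6, 103.5]
tcp_rot: [-3.141, 0.0, -2.843]
contact_force: [0.4, -0.1, 0.2]
opening: 1.004
grasp_force: 0.0
[497.74 222.59 103.52] [ 0.42  0.34  1.89 -0.    0.92 -1.45]
[[251.12 124.74]
 [251.14 127.32]]
(90, 90)
151 144  94  86  87  87  87  88  90  88  89  88  90  92  89  88  91  91  92  89  90  88  90  95  92  93  86  87  87  89
153 154 140  92  89  87  87  89  85  87  87  89  90  89  89  93  93  90  88  88  91  93  90  90  90  90  90  91  90  89
149 147  96  90  89  91  88  86  89  86  89  90  91  90  91  89  90  91  93  91  88  89  91  92  92  90  88  87  90  92
150 150 143  88  85  90  91  92  91  91  90  86  89  86  88  88  86  89  87  90  92  94  94  90  89  87  89  93  89  90
143 144 131  89  89  88  89  90  88  91  92  88  92  89  91  89  89  89  88  88  93  90  90  92  94
[... 2350 characters left out ...]
97 136 138 146 154 154 156 155 155 155 150 150 150 148 148 147 147 147
135 135 135 137 123  81  94  90  92  93  91  90  95 156 156 153 151 150 151 153 152 152 153 153 152 150 148 148 147 148
136 140 142 138 103  75  88  93  92  91  90  92  92 149 150 150 153 155 153 152 151 151 153 153 154 152 149 152 150 147
140 139 139 138 124  79  89  88  86  90  90  93  95 154 154 152 151 150 135 124 113  95 113  94  96 134 152 151 150 149
141 137 138 141 143  84  84  93  91  93  88  88  88 147 154 154 132  95  92  89  86  87  91  92  90  89  89  96 136 148
137 139 140 140 139  77  81  92  93  90  91  94  91 119 146  96  91  93  92  89  90  89  91  88  87  90  90  91  89  87
[(100.0, (264, 174, 11, 15))]
```

Run:
```python
from h import *
v=np.load("pics/ring.npy"); s=dict(eef_pos=v[:3],tcp_rot=v[3:]); a=cv2.imread("pics/ring.png")[:,:,::-1].copy()
x0,y0=206,79; sub=a[y0:y0+90,x0:x0+90].astype(int); d=sub[...,0]-sub[...,2]
print("R-B ring lit",d[48,45],"ring shade",d[30,36],"table lit",d[60,80],"table shade",d[6,60])
thr=(cv2.GaussianBlur(d.astype(np.float32),(3,3),0)<(d[6,60]+d[30,36])/2).astype(np.uint8)
for row in thr[::3,::2]: print("".join(".#"[q] for q in row))
```

```text
R-B ring lit -10 ring shade -2 table lit 10 table shade 7
.............................................
.............................................
.............................................
.............................................
.............................................
.............................................
.............................................
..................#######.....###............
...............####################..........
.............#######################.........
...........########################..........
..........########...##############..........
.........#######....###############..........
.........######...#################..........
.........######.##################...........
.........#########################...........
.........#########################...........
.........#########################...........
.........#################.######............
........#################.#######............
.......#########################.............
.......########################..............
........#####################................
.........##################..................
............####.............................
.............................................
.............................................
.............................................
.............................................
.............................................
```

Run:
```python
from h import *
v=np.load("pics/ring.npy"); s=dict(eef_pos=v[:3],tcp_rot=v[3:]); a=cv2.imread("pics/ring.png")[:,:,::-1].copy()
R=Ro.from_euler("xyz",v[3:]).as_matrix(); x0,y0=206,79
T=lambda p,z:((plane("wrist",np.array(p,float)+[x0,y0],z,s)-v[:3])@R)[:,:2]
sub=a[y0:y0+90,x0:x0+90]; d=sub[...,0].astype(np.float32)-sub[...,2]; thr=(cv2.GaussianBlur(d,(3,3),0)<2.5).astype(np.uint8)
c=max(cv2.findContours(thr,0,1)[0],key=cv2.contourArea).reshape(-1,2)
P=T(c,3).astype(np.float32); print(cv2.minAreaRect(P))
th=np.radians(np.arange(0,180,1)); U=np.c_[np.cos(th),np.sin(th)]; w=(P@U.T); ext=w.max(0)-w.min(0); i=ext.argmax(); mid=(w.max(0)+w.min(0))/2
print("longest",i,ext[i],"mid along",mid[i],"ext perp",ext[(i+90)%180],mid[(i+90)%180])
g=cv2.cvtColor(sub,cv2.COLOR_RGB2GRAY)
# lower-right bar edge: dark line px; upper-left bar edge: end of dark bore
A=[];B=[]
for r_ in range(44,68):
    seg=g[r_,30:70].astype(int); k=seg.argmin()
    if seg[k]<160: A.append((30+k,r_))
for r_ in range(33,46):
    row=g[r_,24:60].astype(int); k=row.argmin(); j=k+np.argmax(np.diff(row[k:k+14])); B.append((24+j+.5,r_))
print(A);print(B)
```

```text
((49.810157775878906, -2.9981613159179688), (54.308170318603516, 50.3085823059082), 89.96692657470703)
longest 55 65.30370248699982 mid along 26.6293624359728 ext perp 48.673095937749 -43.00986112255768
[(np.int64(30), 44), (np.int64(30), 45), (np.int64(61), 46), (np.int64(61), 47), (np.int64(30), 48), (np.int64(30), 49), (np.int64(30), 50), (np.int64(55), 51), (np.int64(55), 52), (np.int64(54), 53), (np.int64(54), 54), (np.int64(51), 55), (np.int64(50), 56), (np.int64(51), 57), (np.int64(48), 58), (np.int64(47), 59), (np.int64(46), 60), (np.int64(44), 61), (np.int64(30), 62), (np.int64(30), 63), (np.int64(30), 64), (np.int64(30), 65), (np.int64(30), 66), (np.int64(30), 67)]
[(np.float64(43.5), 33), (np.float64(42.5), 34), (np.float64(41.5), 35), (np.float64(40.5), 36), (np.float64(39.5), 37), (np.float64(37.5), 38), (np.float64(41.5), 39), (np.float64(35.5), 40), (np.float64(34.5), 41), (np.float64(33.5), 42), (np.float64(31.5), 43), (np.float64(31.5), 44), (np.float64(29.5), 45)]
```

Run:
```python
from h import *
v=np.load("pics/ring.npy"); s=dict(eef_pos=v[:3],tcp_rot=v[3:])
R=Ro.from_euler("xyz",v[3:]).as_matrix(); x0,y0=206,79
T=lambda p,z:((plane("wrist",np.array(p,float)+[x0,y0],z,s)-v[:3])@R)[:,:2]
A=[(61,46.5),(55,51.5),(54,53.5),(51,55.5),(51,57),(48,58),(47,59),(46,60),(44,61)]
B=[(43.5,33),(42.5,34),(41.5,35),(40.5,36),(39.5,37),(37.5,38),(35.5,40),(34.5,41),(33.5,42),(31.5,43),(31.5,44),(29.5,45)]
for z in (40,34):
  for e in (A,B):
    q=T(e,z).astype(np.float32); l=cv2.fitLine(q,2,0,.01,.01).ravel(); an=np.degrees(np.arctan2(l[1],l[0]))%180
    n=np.array([-np.sin(np.radians(49.5)),np.cos(np.radians(49.5))]); print(z,an,(q@n).mean())
print("ring c perp",np.array([50.2,-2.9])@n)
t=np.array([49.8,-3,0]);print(v[:3]+R@t, v)
```

```text
40 48.988647 -30.641014858381823
40 50.300335 -48.798985126891324
34 48.988647 -30.16539446337701
34 50.30034 -48.77071604928323
ring c perp -40.05577881327908
[451.03 205.07 103.49] [497.74 222.59 103.52  -3.14   0.    -2.84]
```

```bash
python3 -m inch '[[[0.25,-0.0135,0,0,0,0.2756],[0.25,-0.0135,0,0,0,0.2756],[0.25,-0.0135,0,0,0,0.2756],[0.25,-0.0135,0,0,0,0.2756],[0.25,-0.0135,0,0,0,0.2756],[0.25,-0.0135,0,0,0,0.2756],[0.25,-0.0135,0,0,0,0.2756],[0.25,-0.0135,0,0,0,0.2756]]]' 0.2
python3 -m inch '[[[0,0,0.15,0,0,0],[0,0,0.3,0,0,0],[0,0,0.45,0,0,0],[0,0,0.55,0,0,0],[0,0,0.5775,0,0,0],[0,0,0.5775,0,0,0],[0,0,0.5775,0,0,0]]]'
python3 -m inch '[[[0,0,0,0,0,0],[0,0,0,0,0,0],[0,0,0,0,0,0],[0,0,0,0,0,0],[0,0,0,0,0,0]]]' -1 100
python3 -m inch '[[[0,0,-0.1,0,0,0],[0,0,-0.25,0,0,0],[0,0,-0.45,0,0,0],[0,0,-0.6,0,0,0],[0,0,-0.65,0,0,0],[0,0,-0.65,0,0,0],[0,0,-0.65,0,0,0]]]'
python3 - <<'E'
from h import *
s,a=shot("ringheld"); print(s["qpos"]); print(goto([616.5,29.5,s["eef_pos"][2]],np.radians(108.5)))
sub=a[150:340,150:350].astype(np.float32); d=cv2.GaussianBlur(sub[...,0]-sub[...,2],(3,3),0)
g=cv2.cvtColor(a,cv2.COLOR_RGB2GRAY)[150:330,170:332]
for row in g[::6,::5]: print(" ".join("%3d"%q for q in row))
E
```

```text
clock: 22.87
eef_pos: [451.4, 203.4, 103.1]
tcp_rot: [-3.141, 0.0, 2.565]
contact_force: [0.1, -0.5, -0.5]
opening: 0.599
grasp_force: 0.0
clock: 23.45
eef_pos: [451.4, 204.4, -12.0]
tcp_rot: [3.141, 0.0, 2.573]
contact_force: [-0.1, -0.4, 0.6]
opening: 0.601
grasp_force: 0.0
clock: 23.87
eef_pos: [451.8, 205.0, -11.0]
tcp_rot: [3.14, 0.001, 2.573]
contact_force: [-1.9, -1.7, 12.1]
opening: 0.177
grasp_force: 98.1
clock: 24.45
eef_pos: [450.7, 204.7, 117.4]
tcp_rot: [3.141, 0.001, 2.572]
contact_force: [0.1, 0.5, -1.2]
opening: 0.18
grasp_force: 98.6
[ 0.42  0.25  1.98  0.    0.91 -0.58]
[-1.17 -0.29 -0.01 -0.   -0.    0.22]
113 104 105 104 102 103 108 103 159 175 176 172 174 176 177 176 151 106 109 103 107 107 102 106 102 102 106 100 103 101 104 104 106
172 175 119 104 109 104 107 104 105 104 165 176 176 173 173 158 107 105 107 108 104 105 104 105 104 101 102 105 106 106 106 102 103
170 175 175 158 105 104 105 103 100 103 108 103 106 104 107 104 107 104 106 104 105 103 105 104 102 101 107 104 104 105 105 100 108
161 157 160 169 173 132 101  99 107 103 105 105 107 102 106 141 141 142
[... 2792 characters left out ...]
   9  10  11  18  13   7  12  11  16  12
 16  15   6  11   8  10   1   9  12   7   9   9 160 162 165 162 166 158 170 170 172  86  10  12  10  13  11   5  13   7  10   7  19
 19  11   8   5   9   6   6   7   9   9   9   7 165 160 163 162 159 164 174 176 174  91  10   9   7  10  10   8   8  13  10  12  17
 13  10  11  12  11   9  11   8   8   9   8   9  23  81 149 163 162 178 170 144  50   7   7   9  11   9  11   7   8   9  10   7  10
 11  10  13  10  11  18  13   8   3  10  12  11  11   9  12  10   9  10   9   6   9   7   7  12   8  11   9  17  13  13  10   9  10
 12  11   8  10  12  12   3   1   7  10  10   9  10   7   5   8   5   9  10  12  10  15   9   9  13  13   6  12   6   8  10  11  10
```

```bash
python3 -m inch '[[[-0.2,-0.05,0,0,0,0],[-0.4,-0.1,0,0,0,0],[-0.6,-0.15,0,0,0,0],[-0.6,-0.15,0,0,0,0],[-0.6,-0.15,0,0,0,0]]]'
python3 -m inch '[[[-0.2,-0.05,0,0,0,0.06],[-0.4,-0.1,0,0,0,0.12],[-0.57,-0.14,0,0,0,0.22],[-0.57,-0.14,0,0,0,0.22],[-0.57,-0.14,0,0,0,0.22],[-0.57,-0.14,0,0,0,0.22],[-0.57,-0.14,0,0,0,0.22],[-0.57,-0.14,0,0,0,0.22]]]'
python3 - <<'E'
from h import *
v=np.load("pics/ringheld.npy"); s=dict(eef_pos=v[:3],tcp_rot=v[3:]);R=Ro.from_euler("xyz",v[3:]).as_matrix()
a=cv2.cvtColor(cv2.imread("pics/ringheld.png"),cv2.COLOR_BGR2GRAY); print(a[155:190:1,250]); print(a[172,235:270])
for y in (166,167,168): print([((plane("wrist",[(251,y)],v[2]+z,s)-v[:3])@R)[0,:2] for z in (11,16)])
s=r.sense(); print(s["qpos"],goto([616.5,29.5,s["eef_pos"][2]],np.radians(108.5)))
s,a=shot("pre"); print(s["eef_pos"])
E
```

```text
clock: 24.92
eef_pos: [535.5, 112.9, 115.0]
tcp_rot: [-3.139, -0.003, 2.569]
contact_force: [-0.9, -0.2, -1.1]
opening: 0.181
grasp_force: 98.6
clock: 25.58
eef_pos: [615.2, 30.5, 116.0]
tcp_rot: [-3.139, -0.001, 1.884]
contact_force: [0.0, -0.1, -1.3]
opening: 0.178
grasp_force: 98.6
[111 107 107 107 106 106 105 107 105 106  97  80  99 141 146 147 146 151
 154 150 144 143 144 145 147 131  85 100 119  74  66  70  65  68  67]
[105 106 110 121 126 131 136 147 149 151 152 152 152 153 152 151 150 149
 152 154 152 153 151 152 153 147 135 129 127 122 106 107 107 104 105]
[array([33.35,  0.33]), array([34.33,  0.33])]
[array([32.74,  0.33]), array([33.74,  0.33])]
[array([32.12,  0.33]), array([33.14,  0.33])]
[ 0.05  0.42  1.72  0.    1.   -0.27] [-0.01  0.   -0.   -0.   -0.   -0.  ]
[615.2   30.48 115.97]
```

```bash
python3 -m inch '[[[-0.012,0.003,0.1,0,0,0],[-0.012,0.003,0.2,0,0,0],[-0.012,0.003,0.27,0,0,0],[-0.012,0.003,0.31,0,0,0],[-0.012,0.003,0.34,0,0,0],[-0.012,0.003,0.36,0,0,0],[-0.012,0.003,0.36,0,0,0],[-0.012,0.003,0.36,0,0,0]]]' - 110
python3 -m inch '[[[0,0,0.007,0,0,0],[0,0,0.014,0,0,0],[0,0,0.02,0,0,0],[0,0,0.02,0,0,0]]]'
```

```text
clock: 26.3
eef_pos: [618.0, 27.7, 45.8]
tcp_rot: [3.142, 0.0, 1.881]
contact_force: [-1.0, -0.3, -1.6]
opening: 0.174
grasp_force: 111.3
clock: 26.63
eef_pos: [618.0, 27.5, 41.6]
tcp_rot: [3.141, 0.0, 1.881]
contact_force: [-0.4, -1.0, -1.6]
opening: 0.175
grasp_force: 111.4
```

```bash
python3 -m inch '[[[0.006,-0.003,0.005,0,0,0],[0.006,-0.003,0.01,0,0,0],[0.006,-0.003,0.013,0,0,0],[0.006,-0.003,0.013,0,0,0]]]'
python3 -m inch '[[[0,0,0.005,0,0,0],[0,0,0.008,0,0,0],[0,0,0.008,0,0,0]]]'
```

```text
clock: 26.97
eef_pos: [617.7, 28.4, 39.3]
tcp_rot: [3.14, 0.0, 1.881]
contact_force: [0.2, -2.3, 4.5]
opening: 0.174
grasp_force: 112.1
clock: 27.22
eef_pos: [617.7, 28.4, 37.8]
tcp_rot: [3.14, 0.0, 1.881]
contact_force: [-1.1, -1.9, 6.9]
opening: 0.173
grasp_force: 112.4
```

```bash
python3 -m inch '[[[0,0,0,0,0,0.035],[0,0,0,0,0,0.07],[0,0,0,0,0,0.105],[0,0,0,0,0,0.14],[0,0,0,0,0,0.175],[0,0,0,0,0,0.205],[0,0,0,0,0,0.222],[0,0,0,0,0,0.222]]]'
```

```text
clock: 27.88
eef_pos: [616.7, 28.4, 37.6]
tcp_rot: [-3.141, 0.0, 1.18]
contact_force: [-2.7, -2.5, 7.4]
opening: 0.174
grasp_force: 112.4
```

```bash
python3 -m inch '[[[0,0,0,0,0,0.02],[0,0,0.002,0,0,0.04],[0,0,0.004,0,0,0.06],[0,0,0.006,0,0,0.08],[0,0,0.008,0,0,0.1],[0,0,0.009,0,0,0.111],[0,0,0.009,0,0,0.111]]]'
```

```text
clock: 28.47
eef_pos: [616.1, 28.5, 35.8]
tcp_rot: [-3.14, 0.001, 0.833]
contact_force: [-5.3, -1.4, 9.5]
opening: 0.178
grasp_force: 112.7
```

```bash
python3 -m inch '[[[0,0,0.002,0,0,0.02],[0,0,0.004,0,0,0.04],[0,0,0.006,0,0,0.06],[0,0,0.0075,0,0,0.08],[0,0,0.009,0,0,0.095],[0,0,0.01,0,0,0.106],[0,0,0.01,0,0,0.106],[0,0,0.01,0,0,0.106]]]'
python3 -c "
from h import *
s=r.sense();print(s['contact_force'],s['wrist_torque'],s['eef_pos'],s['tcp_rot'])"
```

```text
clock: 29.13
eef_pos: [615.9, 28.7, 35.0]
tcp_rot: [-3.141, 0.002, 0.502]
contact_force: [-11.0, -0.9, 21.9]
opening: 0.172
grasp_force: 114.5
[-10.95  -0.87  21.94] [-0.04  1.82  0.27] [615.92  28.67  35.02] [-3.14  0.    0.5 ]
```

```bash
python3 -m inch '[[[0,0,-0.002,0,0,0.008],[0,0,-0.003,0,0,0.016],[0,0,-0.004,0,0,0.02],[0,0,-0.004,0,0,0.02]]]'
python3 -c "
from h import *
s=r.sense();print(s['contact_force'],s['wrist_torque'],s['eef_pos'],s['tcp_rot'])"
```

```text
clock: 29.47
eef_pos: [615.6, 29.0, 35.1]
tcp_rot: [-3.14, 0.002, 0.438]
contact_force: [-8.4, 1.6, 15.7]
opening: 0.177
grasp_force: 113.6
[-8.4   1.58 15.75] [0.17 1.51 0.24] [615.61  29.01  35.11] [-3.14  0.    0.44]
```

```bash
python3 -m inch '[[[0,0,0,0,0,0.01],[0,0,0,0,0,0.02],[0,0,0,0,0,0.03],[0,0,0,0,0,0.03]]]'
python3 -c "
from h import *
s=r.sense();print(s['contact_force'],s['wrist_torque'],s['eef_pos'],s['tcp_rot'])"
```

```text
clock: 29.8
eef_pos: [615.5, 29.6, 35.1]
tcp_rot: [-3.14, 0.002, 0.346]
contact_force: [-9.7, 4.8, 16.3]
opening: 0.173
grasp_force: 115.2
[-9.67  4.78 16.28] [0.8  1.63 1.58] [615.47  29.55  35.1 ] [-3.14  0.    0.35]
```

The stop has been reached: torque rose to 1.6 N·m and the hand came down about 4.4 mm. Releasing and backing away to check.

```bash
python3 -m inch '[[[0,0,0,0,0,0],[0,0,0,0,0,0],[0,0,0,0,0,0],[0,0,0,0,0,0],[0,0,-0.1,0,0,0],[0,0,-0.3,0,0,0],[0,0,-0.5,0,0,0],[0,0,-0.5,0,0,0]]]' 0.2
python3 -m inch '[[[-0.22,0,0,0,0,0],[-0.22,0,0,0,0,0],[-0.22,0,0,0,0,0],[-0.22,0,0,0,0,0]]]'
python3 - <<'E'
from h import *
s,a=shot("fin"); print(s["eef_pos"],s["tcp_rot"],s["contact_force"]); p=s["eef_pos"]; R=Ro.from_euler("xyz",s["tcp_rot"]).as_matrix()
c=proj("wrist",[[616.5,29.5,85]],s)[0]; print(c); x,y=c.astype(int)
g=cv2.cvtColor(a,cv2.COLOR_RGB2GRAY)[max(0,y-60):y+60,x-60:x+60]
for row in g[::4,::4]: print(" ".join("%3d"%q for q in row))
sd=r.grab_frame("side"); print([(cv2.contourArea(q),cv2.boundingRect(q)) for k in ("blue","o") for q in blob(sd,k,"",4)])
E
```

```text
clock: 30.47
eef_pos: [621.9, 28.6, 141.8]
tcp_rot: [3.138, -0.011, 0.344]
contact_force: [1.8, -0.2, 0.2]
opening: 0.6
grasp_force: 0.0
clock: 30.8
eef_pos: [576.0, 13.5, 134.4]
tcp_rot: [3.141, -0.001, 0.344]
contact_force: [-0.6, -0.8, 0.4]
opening: 0.602
grasp_force: 0.0
[575.96  13.52 134.35] [ 3.14 -0.    0.34] [-0.63 -0.79  0.35]
[249.89 139.  ]
108 161 161 159 160 158 156 160 158 156 157 157 153 154 157 156 153 158 158 159 160 159 162 152 150 154 145 146 148 152
102 156 164 165 161 158 155 159 157 158 160 161 157 159 157 152 155 157 156 158 161 160 155 148 147 152 152 152 150 148
 97  97  97 127 161 162 162 159 159 156 153 156 140  85  77  79  80  84  94 151 160 156 147 148 148 149 146 149 154 155
 98 101  98  93  97 103 152 130 161 164 112  80  82  80  81  82  74  73  76  74  81 108 146 150 149 151 149 150 149 148
100  97  95  97  99  95  96  99  85  49  74  65  73 149 198 204 202 172 148  81  75  77  78 148 149 149 149 149 153 151
100  99 101  99  98  94  98  86 103  53  75 197 206 205 206 207 206 186 206 205 201  89  73  73 147 146 148 150 149 150
 99  97  99  99  99 103  
[... 2237 characters left out ...]
2 162 162 164 161
163 163 162 160 161 158 120  96  96  93  96 111 120 116 115 114 114 111 110 103 148 153 152 160 168 162 165 163 158 161
160 161 161 162 162 161 160 160 156 124 140 108 111  96  96  96  87  87  86 128 146 145 150 160 169 168 168 165 163 167
156 155 161 157 160 160 161 158 160 157 160 157 100  92  94  96  80  85 112 145 152 154 154 158 160 165 167 163 166 167
163 159 154 154 154 158 157 160 162 160 157 129  95  97  97  92  80  84 144 148 151 149 149 163 169 163 159 159 164 169
160 160 161 161 156 154 153 157 159 158 159  98  97  97  95  92  84 125 145 147 150 153 149 154 151 150 152 163 162 156
[(697.0, (204, 254, 35, 31)), (19.0, (265, 190, 9, 6)), (37.0, (264, 182, 10, 8))]
```

The bar is still square across the slots after release. In the side view the puck's lower edge sits about 2 px lower than before, so the floor is pressed down. Handing in.

```bash
python3 -m inch '[[[0,0,-0.2,0,0,0],[0,0,-0.2,0,0,0],[0,0,-0.2,0,0,0]]]'; python3 -c "
from rig import r
print(r.sign_off())"
```

```text
clock: 31.15
eef_pos: [578.2, 13.9, 176.3]
tcp_rot: [3.14, -0.005, 0.345]
contact_force: [0.4, 0.4, -0.7]
opening: 0.599
grasp_force: 0.0
the job is handed in; nothing more can be done
None
```

The test pack is assembled and handed in at 31 s: small puck flat on the floor, weight on it knob up, ring turned to its stop with the floor pressed about 3–4 mm by the side view. I got no verdict back, I viewed 12 pictures against the limit of 10, and one early missed grasp pressed the fingertips on the puck with 45 N.

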